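Stack the power modules, free the guarded test lever and hold it

TASK

Stack the blue and the green power module, in either order, squarely on the grey one on the test stand, setting them down without dropping them and leaving the grey one where it is. Then flip the red safety catch on the blue console fully up and over, clear of the lever, and after that pull the black-knobbed test lever all the way to its stop towards the console's front, the side nearest the robot. The lever springs back, so finish with the gripper still holding it there, and leave everything else on the bench where it is.

Things in the scene. Friction and masses are not known exactly. Their poses are not given: they have to be found in the camera images.
- module_grey_mid (a point): Grey closed power module, a solid-looking flat-topped box 80 mm (its x) x 56 mm (its y) x 40 mm tall, 0.2 to 0.45 kg; this point is its centre, half-way up; z up. It already stands on the test stand, loose, as the foot of the column; its yaw follows the stand's within about 0.1 rad.
- module_blue_mid (a point): Blue closed power module, a solid-looking flat-topped box 80 mm (its x) x 56 mm (its y) x 40 mm tall, 0.2 to 0.45 kg; this point is its centre, half-way up; z up. Starts flat on the bench.
- module_green_mid (a point): Green closed power module, a solid-looking flat-topped box 80 mm (its x) x 56 mm (its y) x 40 mm tall, 0.2 to 0.45 kg; this point is its centre, half-way up; z up. Starts flat on the bench.
- stand: Fixed aluminium test stand, a flat plate 130 x 100 x 15 mm; origin at the centre of its underside on the bench, so its top is 15 mm above the origin.
- console: Fixed blue test console, a box 180 mm (its x) x 200 mm (its y) x 60 mm tall; origin at the centre of its underside, x axis away from its front, z up. Its front (-x) faces roughly towards the robot.
- lever (a joint): Angle of the test lever (rad): 0 at rest, leaning 0.5 rad from vertical to the console's +x (away from its front); it grows as the lever is pulled to the console's -x, to a stop at 1.0, where it leans 0.5 rad to -x. A spring returns it to 0 when let go: the pull at the knob is about 3 N at first and 8 N at the stop. While the catch lies across it the lever can move only about 0.15 to 0.2 rad.
- lever_knob (a point): Centre of the lever's black knob, a cylinder 28 mm across and 32 mm long along the console's y axis, 110 mm from the pivot on a 12 mm steel stem; at rest it stands about 152 mm above the bench. Site axes at joint 0 are the console's.
- lever_pivot (a point): Point on the lever's hinge axis (which runs along the console's y) straight under the knob, 55 mm above the bench; fixed to the console, axes as the console's.
- catch (a joint): Angle of the red safety catch (rad): about 0 to 0.2 at the start, when its arm leans 65 degrees from vertical to the console's -y and crosses in front of the lever's stem; upright at 1.13; it grows as the arm is swung up and over to the console's +y, to a stop at 2.0 (leaning about 50 degrees to +y). Stiff hinge (about 0.06 N m, 1 N at the bar): it stays where it is left.
- catch_bar (a point): Grip point on the catch's red round bar at the end of its 75 mm arm; the bar is 14 mm across, 48 mm long, along the console's x axis; this point is on the bar's axis, 28 mm to the console's -x side of the arm (the arm is 12 mm wide) and 10 mm to the -x side of the middle of the bar's length. It moves with the catch.
- catch_pivot (a point): Point on the catch's hinge axis (along the console's x) in the plane of the grip point's arc, 75 mm above the bench; fixed to the console, axes as the console's. The bar's axis runs 75 mm from it.
- flux_jar: Bystander: low dark-capped flux jar, 42 mm across, 36 mm tall; origin at its underside
- solder_spool: Bystander: steel-grey solder spool standing on end, 56 mm across, 46 mm tall; origin at its underside
- screwdriver: Bystander: screwdriver with an orange handle, 170 mm long, lying on the bench; origin about midway along it
- multimeter: Bystander: yellow multimeter lying on its back, 150 x 80 x 34 mm; origin at its underside
Not all that is in view belongs to the job. Leave any brown or orange look-alike of the part that bears module_blue_mid alone.

How it is judged:
By the outcome, as a careful person would: the job done as asked, in the order asked, and still so for the second after the job is handed in, while the arm keeps its last pose, push and grip.
It also fails if it takes over 69 s, if anything falls off the work surface, if the arm or the gripper's body presses on something with over 40 N, if the wrist force passes 120 N, or if a joint passes its speed limit or range.

ROBOT

A 6-joint arm with a two-finger parallel gripper is mounted at the origin on the work surface. World frame = base frame: x ahead of the robot, y to its left, z up, the work surface at z = 0. Lengths are in mm, angles in rad, forces in N, time in s.
With the tool pointing down it reaches from about 275 to 825 mm from the base axis. Payload 4.9 kg.
Tool frame: the origin (TCP) lies on the centre line of the jaws, within the pads' length; the fingertips stand 17 mm ahead of it and the grasp point (between the pads) lies 2 mm behind it (manip.tcp_to_tips is the distance from the TCP to the fingertips, in mm); z points along the fingers, y is the line along which they close (so a half turn about z gives the same grasp; the last joint's range is limited). The gripper opens to 85 mm and grips with 20 to 120 N. Pads are 22 mm wide; open, the fingers measure 114 mm over their backs; the gripper's body (76 mm by 85 mm) begins 54 mm behind the grasp point. The pads swing forward as they close: fully open they stand 13 mm farther back than shut.
Start: joints at [1.183, 0.326, -0.193, 1.052, 0, 1.437], TCP at [138.09, 532.4, 248.281] pointing down, gripper open.
Joint ranges: [-2.65, 2.65], [-0.97, 1.79], [-1.3, 1.35], [-1.93, 2.1], [-1.47, 1.37], [-3.14, 3.14]. Speed limits (rad/s): [2.57, 2.57, 3.14, 3.14, 3.14, 3.14].

INTERFACE

Orientations are given as a rotation vector (axis times angle).
In Python, from cell import monitor, eyes, finish_job, manip gives the robot as it stands.
- The arm moves only by the shell command python3 -m jog 'ROWS' [FORCE]. ROWS is JSON, one flat list of numbers, 7 for each row, row after row: the shift along the world's x, y, z in m, then the turn, a rotation vector about the world's x, y, z in rad, then the opening, from 0 (shut) to 1 (fully open). In form: [tx, ty, tz, ax, ay, az, hand, tx, ty, tz, ax, ay, az, hand, ...]. A call has 1 to 12 rows; each row shifts and turns the commanded pose from where the row before left it; what a row does not reach is not made up. A row lasts 1/10 s, in which the tool goes at most 50 mm and 8.59 degrees, less where a joint would pass 70% of its speed; a pose out of reach is approached as far as the arm can. A call with a gripper value outside its range is refused whole. The fingers move at their own pace and stop on an object; FORCE is the grip in N (left out, the last holds). Time passes only in rows, so rows that do not move let the fingers close. It gives the time, the measured TCP pose, the force, the opening and the grip force at its end, in the units of the state.
- monitor.state(): the state, without advancing time (a new reading comes with each control period).
- eyes.read_camera(name): name is "scene" or "top" or "wrist"; returns a dict with "img" (384x512x3 uint8, red, green, blue), "mtx" (3x3 intrinsics, pixels), "k1" (the pictures are not rectified: a ray, as slopes to the right and down, at radius r is drawn at 1 + k1 r^2 times it, then the intrinsics apply), "T" (4x4, takes a point from camera to world coordinates); the wrist camera has in their place "mount" (4x4, takes a point from camera to tool coordinates, whose origin is the TCP and whose axes are the flange's). Camera axes: x right, y down, z forward; pixel columns grow to the right and rows downward; lengths in mm; the calibration is good to about 2 mm. A picture is of the moment at which its call begins: read the wrist's pose just before it. There is no depth.
- finish_job(): hands the job in; it is judged then, once.
Trained networks look in a picture, given as the dict that the camera call returned (one of the last four; its "shot" number tells which), for a name from the list of things; names that differ only in an ending like _2 or _b are one class to them, and where a whole thing is asked for, a point or a joint stands for the part that bears it (a point fixed in the world has none). Each returns a list of dicts, best first, with "p" (0 to 1); they miss things now and then, are a little off and sometimes report something else, mostly with a low value. They report only what shows in the picture. A call takes as long as a camera call. They do not tell look-alikes from the thing itself.
- eyes.recognise(picture, name): "rect" ([left, top, width, height] as shares, 0 to 1, of the picture: columns of its width, rows of its height, round what is visible of it).
- eyes.mark_of(picture, name): "location" ([column, row] as shares, 0 to 1, of the picture: columns of its width, rows of its height: a listed point, or the origin of a listed thing).
The state is a dict: "time": time; "joint_pos": joint angles; "joint_vel": joint speeds; "effort": joint torques, N m; "tool_pos": TCP position; "tcp_rot": TCP orientation; "wrist_force": force on the tool from outside, world axes, zero at the start; "ft_torque": the same for the moment, N m; "finger_gap": finger opening in mm; "grasp_force": force on a finger pad.
Only numpy, scipy, OpenCV 4.12 (cv2) and the standard library are available. Lean on these libraries where they do the work, as an engineer would, in place of code of your own. Each camera call takes 0.05 s, during which the arm holds its last target. There are 200 camera calls.

## Working session

There is one attempt and no reset: what is moved stays moved. The work goes in short steps, Python scripts to look and compute and a shell command to move; the robot and the scene stay as the last step left them, time stands still between calls to the robot, and variables do not carry over. Pictures are saved under pics/ and viewed, at most 10 in all, crops included, and the job is handed in when it is done.

```bash
ls; mkdir -p pics; cat > h.py <<'E'
import numpy as np, cv2
from cell import monitor, eyes, manip
from scipy.spatial.transform import Rotation as R
def shot(name):
    st=monitor.state(); p=eyes.read_camera(name)
    if 'T' not in p:
        T=np.eye(4); T[:3,:3]=R.from_rotvec(st['tcp_rot']).as_matrix(); T[:3,3]=st['tool_pos']
        p['Tw']=T@p['mount']
    else: p['Tw']=np.array(p['T'])
    return p
def ray(p,px):  # px in pixels -> origin, dir (world)
    K=np.array(p['mtx']); d=np.array([(px[0]-K[0,2])/K[0,0],(px[1]-K[1,2])/K[1,1]]); u=d.copy()
    for _ in range(20): u=d/(1+p['k1']*(u@u))
    v=p['Tw'][:3,:3]@np.array([u[0],u[1],1]); return p['Tw'][:3,3],v/np.linalg.norm(v)
def proj(p,X):
    K=np.array(p['mtx']); c=np.linalg.inv(p['Tw'])@np.append(X,1); u=c[:2]/c[2]; u=u*(1+p['k1']*(u@u))
    return np.array([K[0,0]*u[0]+K[0,2],K[1,1]*u[1]+K[1,2]])
def tri(rs):
    A=np.zeros((3,3));b=np.zeros(3)
    for o,d in rs:
        M=np.eye(3)-np.outer(d,d);A+=M;b+=M@o
    X=np.linalg.solve(A,b); return X,[np.linalg.norm((np.eye(3)-np.outer(d,d))@(X-o)) for o,d in rs]
def plane(p,px,z):
    o,d=ray(p,px); return o+d*(z-o[2])/d[2]
def save(p,n,s=1.0):
    cv2.imwrite('pics/'+n,cv2.resize(p['img'][:,:,::-1],None,fx=s,fy=s))
E
python3 - <<'E'
from h import *
names="module_grey_mid module_blue_mid module_green_mid stand console lever_knob lever_pivot catch_bar catch_pivot flux_jar solder_spool screwdriver multimeter".split()
P={n:shot(n) for n in('scene','top','wrist')}
for k,p in P.items(): save(p,k+'0.png',1.5)
print(monitor.state())
for k in('scene','top'): print(k,P[k]['Tw'].round(2).tolist(),P[k]['k1'],np.array(P[k]['mtx']).tolist())
print(P['wrist']['mount'])
for n in names:
    m={k:eyes.mark_of(P[k],n)[:3] for k in P}
    for k in m: print(n,k,[(round(d['p'],2),(np.array(d['location'])*[512,384]).round(1).tolist()) for d in m[k]])
    if m['scene'] and m['top']: print('   tri',[np.round(a,1) for a in tri([ray(P[k],np.array(m[k][0]['location'])*[512,384]) for k in('scene','top')])])
E
```

```text
pics
{'time': 0.15, 'joint_pos': array([ 1.18283258e+00,  3.26766101e-01, -1.93345087e-01,  1.05200288e+00,
        3.92658594e-06,  1.43660365e+00]), 'joint_vel': array([-0.00062988, -0.00377324,  0.00283385,  0.00054683,  0.00056646,
        0.00083262]), 'effort': array([ 2.57478750e-04, -4.43707180e+01,  2.62662524e+01,  1.05359833e-02,
       -6.01538659e-05, -8.62749999e-06]), 'tool_pos': array([137.90619832, 532.00115523, 247.68925778]), 'tcp_rot': array([-3.97510302e-01, -3.11599504e+00,  1.99795089e-03]), 'wrist_force': array([-0.0761207 ,  0.01668   ,  0.30257072]), 'ft_torque': array([ 0.0307665 , -0.0246549 ,  0.00282895]), 'grasp_force': 0.0, 'finger_gap': 85.29894320242788}
scene [[0.71, 0.49, -0.51, 1081.19], [0.71, -0.51, 0.49, -373.46], [-0.02, -0.7, -0.71, 807.78], [0.0, 0.0, 0.0, 1.0]] 0.031015709956272515 [[359.2229054612635, 0.0, 261.11080575646906], [0.0, 359.2229054612635, 191.27759323545436], [0.0, 0.0, 1.0]]
top [[-0.02, -0.99, 0.1, 456.63], [-1.0, 0.02, -0.0, 87.77], [0.0, -0.1, -0.99, 1390.78], [0.0, 0.0, 0.0, 1.0]] -0.020819490406397658 [[409.1235716189285
[... 2019 characters left out ...]
52.1,   81.4]), array([2.8, 2.8])]
flux_jar scene [(0.77, [311.6, 212.1])]
flux_jar top [(0.59, [208.8, 166.0])]
flux_jar wrist []
   tri [array([672.3, 227.8,  -4.6]), array([1.3, 1.3])]
solder_spool scene [(0.88, [342.9, 194.0])]
solder_spool top [(0.65, [171.9, 160.7])]
solder_spool wrist []
   tri [array([693.9, 355.3,  -5.6]), array([1.4, 1.4])]
screwdriver scene [(0.64, [185.1, 208.6])]
screwdriver top [(0.81, [287.1, 242.3])]
screwdriver wrist []
   tri [array([404.8, -34.6,  14.3]), array([4.2, 4.2])]
multimeter scene [(0.56, [217.8, 328.5])]
multimeter top [(0.62, [335.3, 141.7]), (0.25, [288.0, 245.2])]
multimeter wrist []
   tri [array([ 747.4, -205.8,    8.4]), array([3.2, 3.2])]
```

View pics/scene0.png

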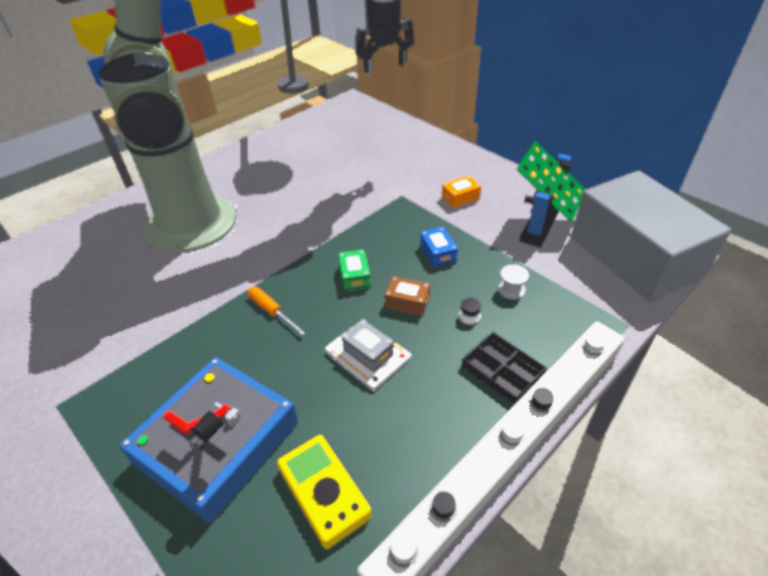

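View pics/top0.png

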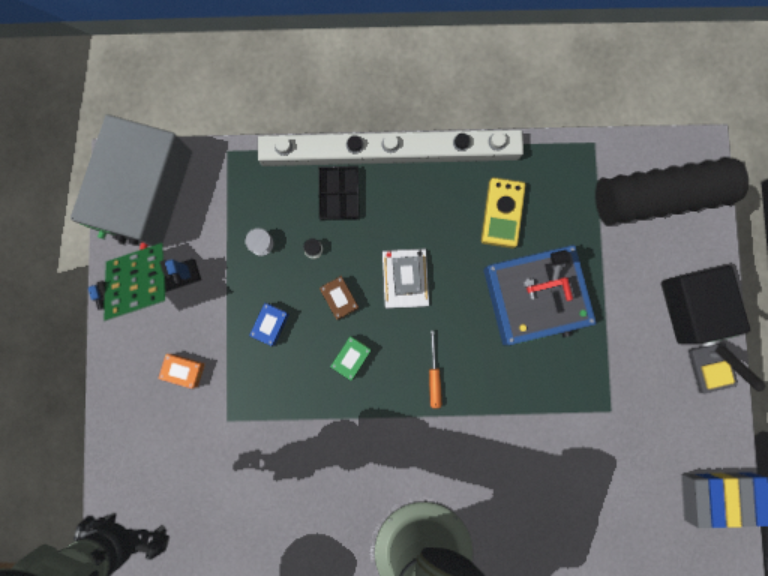

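The scene view shows blue at about (437,246), green (354,270), brown look-alike (407,295), grey on the stand (368,343) and the console (210,435). In the top view blue is at (268,325), green (350,357), grey (406,277), with the catch bar and lever knob near (570,288) and (560,258). Next I'll fit the box silhouettes in both views.

```bash
cat >> h.py <<'E'
from scipy.optimize import minimize
def boxhull(p,x,y,yaw,z0,s):
    c,sn=np.cos(yaw),np.sin(yaw)
    pts=[proj(p,[x+a*s[0]/2*c-b*s[1]/2*sn,y+a*s[0]/2*sn+b*s[1]/2*c,z]) for a in(-1,1) for b in(-1,1) for z in(z0,z0+s[2])]
    return cv2.convexHull(np.array(pts,np.float32))[:,0]
def maskhull(p,px,lo,hi,r):
    hsv=cv2.cvtColor(p['img'],cv2.COLOR_RGB2HSV); m=cv2.inRange(hsv,np.array(lo),np.array(hi))
    w=np.zeros_like(m); cv2.circle(w,tuple(int(v) for v in px),r,255,-1); m=cv2.morphologyEx(m&w,cv2.MORPH_OPEN,np.ones((2,2)))
    n,l,s,c=cv2.connectedComponentsWithStats(m); i=1+np.argmax(s[1:,4]); q=np.argwhere(l==i)[:,::-1].astype(np.float32)
    q=np.concatenate([q+[a,b] for a in(-.5,.5) for b in(-.5,.5)]).astype(np.float32)
    return cv2.convexHull(q)[:,0],s[i]
def fitbox(vs,x0,s,free_z=False):
    # vs: list of (pic, hull)
    def iou(p,h,v):
        b=boxhull(p,*v[:3],v[3] if free_z else x0[3],s); a=cv2.intersectConvexConvex(b,h)[0]; return a/(cv2.contourArea(b)+cv2.contourArea(h)-a)
    f=lambda v:-np.mean([iou(p,h,v) for p,h in vs])
    best=None
    for yw in np.arange(0,np.pi,.35):
        v0=[x0[0],x0[1],yw]+([x0[3]] if free_z else [])
        sim=np.array([v0]+[np.array(v0)+np.eye(len(v0))[i]*[12,12,.2,10][i] for i in range(len(v0))])
        r=minimize(f,v0,method='Nelder-Mead',options=dict(initial_simplex=sim,xatol=.05,fatol=1e-5,maxiter=500))
        if best is None or r.fun<best.fun: best=r
    return best.x.round(3),-best.fun
E
python3 - <<'E'
from h import *
P={n:shot(n) for n in('scene','top')}
B=(80,56,40)
for n,lo,hi,ps,pt in [('blue',(100,120,60),(130,255,255),(292,164),(179,217)),('green',(50,120,50),(80,255,255),(236,180),(233,239))]:
    X,e=tri([ray(P['scene'],ps),ray(P['top'],pt)]); hs=[(P[k],*maskhull(P[k],q,lo,hi,28)) for k,q in(('scene',ps),('top',pt))]
    print(n,X.round(1),np.round(e,1),[h[2].tolist() for h in hs])
    v=[h[:2] for h in hs]
    print(fitbox(v,[X[0],X[1],0,0],B),fitbox(v[1:],[X[0],X[1],0,0],B),fitbox(v,[X[0],X[1],0,0],B,True))
for n,c,z in [('console',[(487,265),(573,247),(597,322),(508,344)],60),('stand',[(384,250),(428,250),(429,306),(384,307)],15),('greytop',[(393,262),(421,262),(421,293),(394,294)],55)]:
    q=np.array([plane(P['top'],np.array(a)/1.5,z) for a in c]); print(n,q.round(0)[:,:2].tolist(),q.mean(0).round(1),[np.linalg.norm(q[i]-q[(i+1)%4]).round(0) for i in range(4)])
big=cv2.resize(P['scene']['img'][225:350,70:205,::-1],None,fx=4.2,fy=4.2,interpolation=2); cv2.imwrite('pics/con.png',big)
big=cv2.resize(P['top']['img'][150:250,240:410,::-1],None,fx=4.5,fy=4.5,interpolation=2); cv2.imwrite('pics/cont.png',big)
E
```

```text
blue [500.  329.   18.5] [0.8 0.8] [[281, 152, 25, 27, 370], [169, 204, 24, 26, 294]]
(array([502.746, 325.092,   2.732]), np.float64(0.8822979022888846)) (array([ 5.01278e+02,  3.23777e+02, -4.13000e-01]), np.float64(0.9122135830299625)) (array([502.77 , 325.27 ,   2.735,  -0.52 ]), np.float64(0.8824404737940713))
green [422.1 148.9  17.1] [0.2 0.2] [[227, 167, 21, 28, 346], [224, 227, 22, 26, 236]]
(array([423.518, 145.702,   2.608]), np.float64(0.847247392699653)) (array([420.384, 143.729,   2.606]), np.float64(0.8930782437798226)) (array([422.564, 147.286,  -0.569,  -3.848]), np.float64(0.8543215425074427))
console [[619.0, -157.0], [655.0, -348.0], [489.0, -391.0], [446.0, -196.0]] [ 552.2 -273.1   60. ] [np.float64(194.0), np.float64(171.0), np.float64(200.0), np.float64(177.0)]
stand [[664.0, 66.0], [662.0, -33.0], [535.0, -31.0], [535.0, 70.0]] [599.   17.9  15. ] [np.float64(100.0), np.float64(127.0), np.float64(101.0), np.float64(129.0)]
greytop [[631.0, 48.0], [630.0, -13.0], [561.0, -11.0], [561.0, 48.0]] [595.7  17.7  55. ] [np.float64(61.0), np.float64(68.0), np.float64(59.0), np.float64(70.0)]
```

View pics/cont.png

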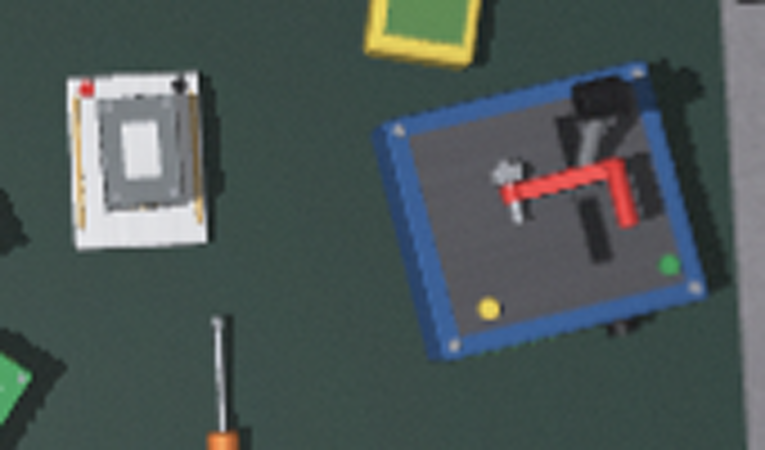

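The top crop shows the catch hinge at about (505,185), its bar running from (612,165) to (628,225), and the knob at (600,95). The stand's long side lies along world x. I'll hover over green for a close wrist view.

```bash
python3 -m jog '[0.024,-0.032,0,0,0,-0.025,1,0.024,-0.032,0,0,0,-0.025,1,0.024,-0.032,0,0,0,-0.025,1,0.024,-0.032,0,0,0,-0.025,1,0.024,-0.032,0,0,0,-0.025,1,0.024,-0.032,0,0,0,-0.025,1,0.024,-0.032,0,0,0,-0.025,1,0.024,-0.032,0,0,0,-0.025,1,0.024,-0.032,0,0,0,-0.025,1,0.024,-0.032,0,0,0,-0.025,1,0.024,-0.032,0,0,0,-0.025,1,0.020,-0.033,0,0,0,-0.025,1]' 40
cat >> h.py <<'E'
def toolyaw():
    M=R.from_rotvec(monitor.state()['tcp_rot']).as_matrix(); return np.arctan2(M[1,1],M[0,1])
E
python3 - <<'E'
from h import *
import time
w=shot('wrist'); save(w,'w1.png',1.2)
print(monitor.state()['tool_pos'],toolyaw())
for n in('module_green_mid','module_blue_mid'):
  print([(round(d['p'],2),plane(w,np.array(d['location'])*[512,384],20).round(1)) for d in eyes.mark_of(w,n)])
q=proj(w,[422,147,40]); h,s=maskhull(w,q,(50,120,50),(80,255,255),150); print(s)
print(fitbox([(w,h)],[422,147,0,0],(80,56,40)),fitbox([(w,h)],[422,147,0,0],(80,56,40),True))
E
```

```text
time: 3.4
tool_pos: [423.3, 146.0, 248.5]
tcp_rot: [0.861, 3.021, 0.001]
wrist_force: [0.6, -0.0, 0.2]
finger_gap: 85.1
grasp_force: 0.0
[426.23689325 141.91362356 248.58136425] 1.0100533984408837
[]
[(0.73, array([556.2, 174.1,  20. ])), (0.63, array([500.8, 326. ,  20. ]))]
[ 230  138   53   71 1833]
(array([430.701, 145.028,  -0.599]), np.float64(0.8600357491749029)) (array([434.135, 143.093,   2.486, -24.796]), np.float64(0.8768340957198273))
```

View pics/w1.png

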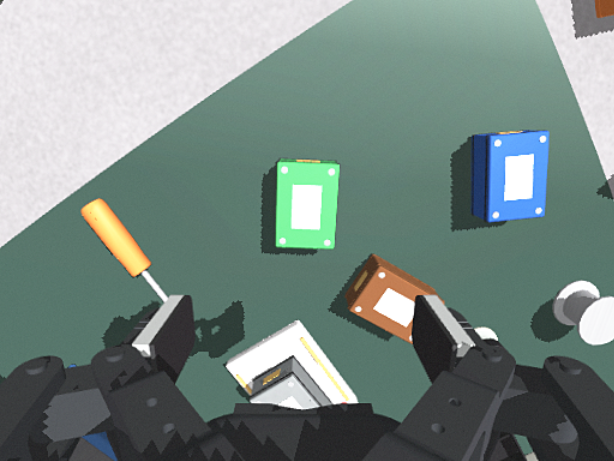

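The wrist view shows green centred at about (307,205), blue at (513,177), and brown at (395,297) well clear of it. My colour mask clips the edges, so I'll fix the thresholds.

```bash
python3 -m jog '[0,0,0,0,0,0,1,0,0,0,0,0,0,1]'
python3 - <<'E'
from h import *
w=shot('wrist'); t=shot('top'); s=shot('scene')
st=monitor.state(); print(st['tool_pos'],toolyaw())
hsv=cv2.cvtColor(w['img'],cv2.COLOR_RGB2HSV)
print(hsv[170,[222,226,230,234,238,255,275,280,284]].tolist()); print(hsv[[130,132,134,136,140,200,206,208,212],256].tolist())
X0=[424,147]
for lo in((45,110,60),(45,140,60),(45,140,90),(45,160,60)):
    r=[]
    for p,rad in((w,110),(t,28),(s,28)):
        r.append((p,)+maskhull(p,proj(p,[*X0,40]),lo,(75,255,255),rad))
    print(lo,[a[2].tolist() for a in r],[fitbox([a[:2]],[*X0,0,0],(80,56,40)) for a in r])
for lo in((102,120,40),(102,170,60)):
    r=[(p,)+maskhull(p,proj(p,[501,325,40]),lo,(130,255,255),rad) for p,rad in((w,90),(t,28),(s,28))]
    print(lo,[a[2].tolist() for a in r],[fitbox([a[:2]],[501,325,0,0],(80,56,40)) for a in r])
E
```

```text
time: 3.75
tool_pos: [421.3, 148.2, 248.2]
tcp_rot: [-0.856, -3.022, -0.0]
wrist_force: [-0.1, 0.0, -0.7]
finger_gap: 85.2
grasp_force: 0.0
[421.52007157 148.3132801  248.31860261] 1.0191166013779773
[[85, 48, 64], [80, 51, 60], [67, 139, 242], [69, 122, 248], [69, 123, 248], [0, 0, 255], [69, 124, 249], [70, 113, 145], [77, 61, 125]]
[[79, 59, 130], [79, 60, 128], [83, 63, 129], [19, 138, 251], [69, 122, 252], [68, 122, 248], [69, 124, 248], [69, 127, 255], [84, 42, 61]]Traceback (most recent call last):
  File "<stdin>", line 10, in <module>
  File "h.py", line 35, in maskhull
    n,l,s,c=cv2.connectedComponentsWithStats(m); i=1+np.argmax(s[1:,4]); q=np.argwhere(l==i)[:,::-1].astype(np.float32)
                                                     ~~~~~~~~~^^^^^^^^^
    return _wrapfunc(a, 'argmax', axis=axis, out=out, **kwds)
    return bound(*args, **kwds)
ValueError: attempt to get argmax of an empty sequence
```

```bash
python3 - <<'E'
from h import *
w=shot('wrist'); t=shot('top'); s=shot('scene')
for n,X0,lo,hi in(('g',[422,147],(50,85,60),(76,255,255)),('b',[501,325],(102,110,40),(130,255,255))):
    r=[(p,)+maskhull(p,proj(p,[*X0,40]),lo,hi,rad) for p,rad in((w,75),(t,28),(s,28))]
    print(n,[a[2].tolist() for a in r])
    for vs in ([r[0]],[r[1]],[r[2]],r): print([np.round(a,3).tolist() for a in fitbox([a[:2] for a in vs],[*X0,0,0],(80,56,40))])
    print(fitbox([a[:2] for a in r],[*X0,0,0],(80,56,40),True))
E
```

```text
Traceback (most recent call last):
  File "h.py", line 35, in maskhull
    n,l,s,c=cv2.connectedComponentsWithStats(m); i=1+np.argmax(s[1:,4]); q=np.argwhere(l==i)[:,::-1].astype(np.float32)
                                                     ~~~~~~~~~^^^^^^^^^
ValueError: attempt to get argmax of an empty sequence
```

```bash
python3 - <<'E'
from h import *
w=shot('wrist'); t=shot('top'); s=shot('scene')
for n,X0,lo,hi in(('g',[422,147],(50,85,60),(76,255,255)),('b',[501,325],(102,110,40),(130,255,255))):
  for nm,p,rad in(('w',w,75),('t',t,28),('s',s,28)):
    try:
        h,st=maskhull(p,proj(p,[*X0,40]),lo,hi,rad)
        print(n,nm,st.tolist(),fitbox([(p,h)],[*X0,0,0],(80,56,40)),fitbox([(p,h)],[*X0,0,0],(80,56,40),True))
    except ValueError: print(n,nm,'none')
E
```

```text
g w [229, 135, 55, 76, 2722] (array([426.095, 148.387,   2.551]), np.float64(0.9726450454954292)) (array([425.634, 148.55 ,   2.541,   3.423]), np.float64(0.9812652212739631))
g t none
g s [226, 167, 23, 28, 412] (array([427.482, 147.28 ,   2.636]), np.float64(0.8803677387669877)) (array([472.136, 111.559,  -0.573,  54.136]), np.float64(0.9340715554583068))
b w [393, 112, 65, 77, 3430] (array([504.842, 328.636,   2.698]), np.float64(0.9815679893448215)) (array([ 5.05816e+02,  3.29871e+02, -4.40000e-01, -2.23900e+00]), np.float64(0.982116130094797))
b t [169, 204, 25, 27, 328] (array([500.065, 322.754,   2.72 ]), np.float64(0.9001274411757992)) (array([497.534, 311.022,   2.698,  74.303]), np.float64(0.9318332177641397))
b s [281, 152, 25, 27, 396] (array([506.236, 326.628,   2.683]), np.float64(0.9176991652600753)) (array([531.689, 295.879,   2.635,  34.637]), np.float64(0.9537657500714044))
```

```bash
python3 -c "from cell import manip;print(manip.tcp_to_tips)"; python3 -m jog '[0.0045,0,-0.02,0,0,-0.043,1,0,0,-0.035,0,0,0,1,0,0,-0.035,0,0,0,1,0,0,-0.035,0,0,0,1,0,0,-0.03,0,0,0,1,0,0,-0.025,0,0,0,1,0,0,-0.02,0,0,0,1,0,0,-0.015,0,0,0,1,0,0,-0.009,0,0,0,1,0,0,0,0,0,0,1,0,0,0,0,0,0,1]' 60
python3 -m jog '[0,0,0,0,0,0,0.3,0,0,0,0,0,0,0.3,0,0,0,0,0,0,0.3,0,0,0,0,0,0,0.3,0,0,0,0,0,0,0.3,0,0,0,0,0,0,0.3]' 60
python3 -c "from h import *;print(toolyaw())"
```

```text
17.0
time: 5.3
tool_pos: [426.9, 147.5, 24.6]
tcp_rot: [0.923, 3.003, 0.0]
wrist_force: [-0.5, -0.0, -0.4]
finger_gap: 85.2
grasp_force: 0.0
time: 5.9
tool_pos: [427.4, 147.4, 25.2]
tcp_rot: [0.923, 3.001, 0.001]
wrist_force: [-0.7, -0.1, 5.4]
finger_gap: 54.9
grasp_force: 63.7
0.9739935224006496
```

```bash
python3 -m jog '[0,0,0.01,0,0,0,0.3,0,0,0.025,0,0,0,0.3,0,0,0.035,0,0,0,0.3,0.029,-0.0143,0.03,0,0,0.06,0.3,0.03,-0.0143,0.03,0,0,0.067,0.3,0.03,-0.0143,0.03,0,0,0.067,0.3,0.03,-0.0143,0.03,0,0,0.067,0.3,0.03,-0.0143,0.02,0,0,0.067,0.3,0.03,-0.0143,0,0,0,0.067,0.3,0.03,-0.0143,0,0,0,0.067,0.3,0.03,-0.0143,0,0,0,0.067,0.3,0.024,-0.0143,0,0,0,0.067,0.3]'
python3 -m jog '[0,0,0,0,0,0.068,0.3,0,0,0,0,0,0,0.3,0,0,0,0,0,0,0.3]'
python3 - <<'E'
from h import *
w=shot('wrist'); t=shot('top'); print(monitor.state()['tool_pos'],toolyaw()); save(w,'w2.png',1.2)
for n in('module_grey_mid','stand','module_green_mid'):
  print(n,[(round(d['p'],2),(np.array(d['location'])*[512,384]).round(0).tolist(),plane(w,np.array(d['location'])*[512,384],35*(n!='stand')).round(1)) for d in eyes.mark_of(w,n)])
E
```

```text
time: 7.1
tool_pos: [690.2, 18.1, 234.2]
tcp_rot: [0.003, -3.141, -0.0]
wrist_force: [0.7, 1.2, -3.4]
finger_gap: 55.2
grasp_force: 64.9
time: 7.4
tool_pos: [688.7, 18.9, 234.1]
tcp_rot: [0.103, -3.138, -0.001]
wrist_force: [0.6, 0.1, -2.8]
finger_gap: 55.0
grasp_force: 64.8
[688.82848964  19.19242123 234.44673777] 1.6376289095695273
module_grey_mid [(0.72, [259.0, 91.0], array([602.9,  19. ,  35. ]))]
stand [(0.34, [2.0, 36.0], array([ 554.6, -272.3,    0. ]))]
module_green_mid [(0.89, [254.0, 255.0], array([782.7,  26.2,  35. ])), (0.67, [72.0, 200.0], array([ 730.1, -181.4,   35. ]))]
```

View pics/w2.png

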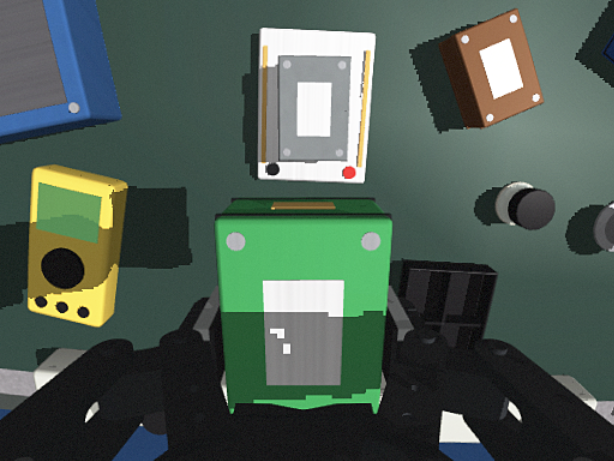

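The wrist view shows grey on the stand, top face about (281–350, 56–160), and green held squarely, its front top edge near row 217. I'll measure both precisely.

```bash
python3 - <<'E'
from h import *
w=shot('wrist'); st=monitor.state(); tp=st['tool_pos']; ty=toolyaw()
hsv=cv2.cvtColor(w['img'],cv2.COLOR_RGB2HSV)
print('row95',[(c,*hsv[95,c].tolist()) for c in list(range(222,242,2))+list(range(282,300,2))])
print('col248',[(r,*hsv[r,275].tolist()) for r in list(range(40,56,2))+list(range(122,142,2))])
print('green col',[(r,*hsv[r,257].tolist()) for r in range(160,192,2)])
# held green: front top edge & sides
for px in [(215/1.2,219/1.2),(391/1.2,219/1.2),(235/1.2,241/1.2),(371/1.2,241/1.2)]:
    X=plane(w,px,tp[2]+15)-tp; tx=ty+np.pi/2
    print('tool xy',(X[0]*np.cos(tx)+X[1]*np.sin(tx)).round(1),(X[0]*np.cos(ty)+X[1]*np.sin(ty)).round(1))
E
```

```text
row95 [(222, 114, 9, 139), (224, 150, 2, 135), (226, 0, 0, 138), (228, 165, 4, 137), (230, 150, 4, 139), (232, 90, 14, 74), (234, 95, 10, 160), (236, 94, 13, 156), (238, 95, 10, 155), (240, 90, 7, 155), (282, 101, 13, 159), (284, 90, 10, 160), (286, 99, 11, 158), (288, 99, 11, 156), (290, 105, 9, 167), (292, 0, 0, 255), (294, 0, 1, 251), (296, 0, 0, 252), (298, 0, 0, 253)]
col248 [(40, 0, 0, 253), (42, 0, 0, 253), (44, 0, 0, 255), (46, 98, 8, 132), (48, 103, 11, 162), (50, 94, 11, 158), (52, 94, 13, 160), (54, 95, 10, 158), (122, 94, 13, 152), (124, 100, 10, 154), (126, 90, 8, 155), (128, 107, 11, 158), (130, 94, 11, 156), (132, 105, 14, 110), (134, 0, 0, 255), (136, 0, 1, 249), (138, 150, 1, 249), (140, 0, 0, 248)]
green col [(160, 78, 67, 84), (162, 80, 62, 86), (164, 71, 91, 56), (166, 67, 145, 74), (168, 30, 118, 80), (170, 20, 147, 109), (172, 19, 142, 126), (174, 22, 127, 148), (176, 69, 148, 86), (178, 60, 15, 17), (180, 66, 134, 82), (182, 67, 143, 114), (184, 67, 144, 165), (186, 67, 142, 178), (188, 67, 139, 191), (190, 67, 138, 190)]
tool xy 43.3 -27.5
tool xy 43.3 26.2
tool xy 36.3 -21.7
tool xy 36.3 20.4
```

```bash
cat >> h.py <<'E'
def toprect(p,c,lo,hi,r,z):
    h,s=maskhull(p,c,lo,hi,r)
    q=np.array([plane(p,a,z)[:2] for a in h],np.float32); (cx,cy),(a,b),an=cv2.minAreaRect(q)
    an=np.radians(an)
    if b>a: an+=np.pi/2; a,b=b,a
    an=(an+np.pi/2)%np.pi-np.pi/2
    return round(cx,1),round(cy,1),round(a,1),round(b,1),round(an,3)
E
python3 - <<'E'
from h import *
w=shot('wrist')
print(toprect(w,(262,90),(70,3,147),(125,30,185),58,55))
print('stand',toprect(w,(262,90),(0,0,240),(180,8,255),85,15), monitor.state()['tool_pos'],toolyaw())
E
```

```text
(604.4, 22.6, 77.4, 54.0, np.float64(0.055))
stand (601.0, 23.9, 128.5, 98.1, np.float64(0.026)) [689.38583489  19.002313   234.57261003] 1.6381513196862298
```

```bash
python3 -m jog '[-0.0215,0.001,0,0,0,-0.012,0.3,-0.024,0.001,0,0,0,0,0.3,-0.022,0.001,0,0,0,0,0.3,-0.016,0.0005,-0.02,0,0,0,0.3,0,0,-0.03,0,0,0,0.3,0,0,-0.03,0,0,0,0.3,0,0,-0.025,0,0,0,0.3,0,0,-0.02,0,0,0,0.3,0,0,-0.010,0,0,0,0.3,0,0,0,0,0,0,0.3,0,0,0,0,0,0,0.3,0,0,0,0,0,0,0.3]'
python3 - <<'E'
from h import *
w=shot('wrist');s=shot('scene'); print(monitor.state()['tool_pos'],toolyaw())
a=cv2.resize(s['img'][175:270,185:310,::-1],(620,470),interpolation=2)
cv2.imwrite('pics/p1.png',a)
E
```

```text
time: 8.95
tool_pos: [607.2, 22.1, 100.7]
tcp_rot: [-0.087, 3.138, -0.0]
wrist_force: [-0.7, 0.0, -3.2]
finger_gap: 55.1
grasp_force: 64.9
[606.98712242  22.11875475 100.56162242] 1.6259383777163952
```

View pics/p1.png

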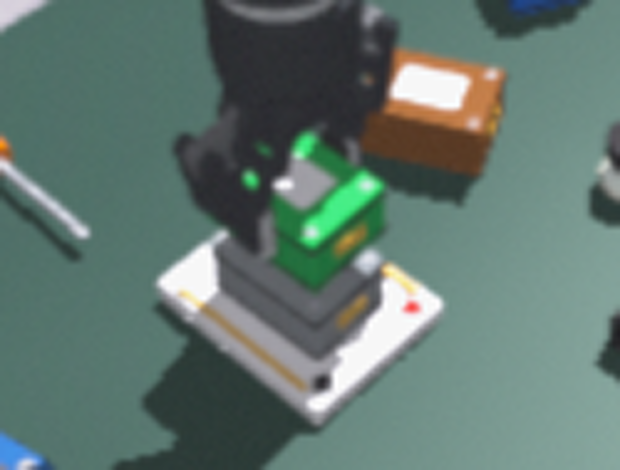

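Green hovers about 20 mm above grey, aligned. Lowering gently.

```bash
python3 -m jog '[-0.001,0,-0.005,0,0,0,0.3,0,0,-0.004,0,0,0,0.3,0,0,-0.004,0,0,0,0.3,0,0,-0.002,0,0,0,0.3,0,0,-0.0015,0,0,0,0.3,0,0,-0.001,0,0,0,0.3,0,0,-0.001,0,0,0,0.3,0,0,-0.0005,0,0,0,0.3,0,0,0,0,0,0,0.3]'
python3 -m jog '[0,0,-0.001,0,0,0,0.3,0,0,0,0,0,0,0.3]'
```

```text
time: 9.95
tool_pos: [605.2, 22.2, 80.4]
tcp_rot: [-0.087, 3.14, 0.0]
wrist_force: [-0.4, -0.8, -2.9]
finger_gap: 55.3
grasp_force: 65.1
time: 10.15
tool_pos: [605.3, 22.2, 80.3]
tcp_rot: [-0.087, 3.14, -0.0]
wrist_force: [-2.8, -1.1, 5.2]
finger_gap: 55.1
grasp_force: 65.7
```

```bash
python3 -m jog '[0,0,0,0,0,0,0.75,0,0,0,0,0,0,0.85,0,0,0,0,0,0,1,0,0,0,0,0,0,1,0,0,0.015,0,0,0,1,0,0,0.03,0,0,0,1,0,0,0.035,0,0,0,1,0,0,0.035,0,0,0,1,0,0,0.035,0,0,0,1,0,0,0.02,0,0,0,1,0,0,0,0,0,0,1,0,0,0,0,0,0,1]'
python3 - <<'E'
from h import *
w=shot('wrist'); print(monitor.state()['tool_pos'],toolyaw()); save(w,'w3.png',1.2)
print('green',toprect(w,proj(w,[604,22,95]),(50,85,60),(76,255,255),90,95))
print('stand',toprect(w,proj(w,[601,24,15]),(0,0,240),(180,8,255),110,15))
E
```

```text
time: 11.35
tool_pos: [605.1, 22.2, 249.0]
tcp_rot: [-0.087, 3.14, -0.0]
wrist_force: [-0.3, 0.6, -0.4]
finger_gap: 85.5
grasp_force: 0.0
[604.50187415  22.23554327 248.07186071] 1.6259565724057181
green (601.7, 21.7, 83.6, 56.2, np.float64(0.062))
stand (600.8, 23.9, 128.9, 98.7, np.float64(0.027))
```

View pics/w3.png

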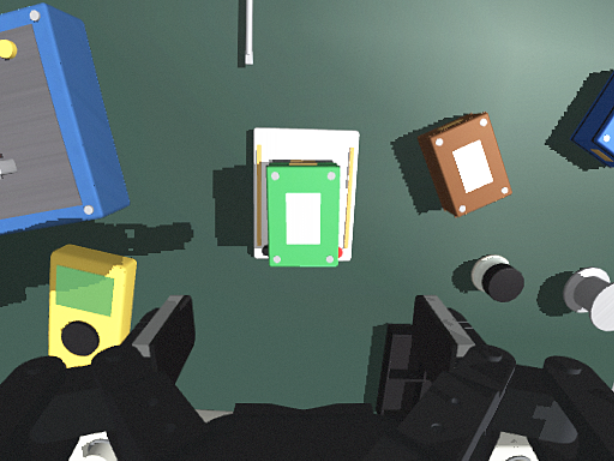

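Green sits squarely on grey, top face about (267–340, 165–267). On to blue.

```bash
python3 -m jog '[-0.01,0.03,0,0,0,-0.05,1,-0.011,0.034,0,0,0,-0.055,1,-0.011,0.035,0,0,0,-0.055,1,-0.011,0.035,0,0,0,-0.055,1,-0.011,0.035,0,0,0,-0.055,1,-0.011,0.035,0,0,0,-0.055,1,-0.011,0.035,0,0,0,-0.055,1,-0.011,0.035,0,0,0,-0.055,1,-0.0125,0.032,-0.02,0,0,-0.063,1,0,0,0,0,0,0,1,0,0,0,0,0,0,1,0,0,0,0,0,0,1]'
python3 - <<'E'
from h import *
w=shot('wrist'); print(monitor.state()['tool_pos'],toolyaw())
h,s=maskhull(w,proj(w,[505,328,40]),(102,110,40),(130,255,255),80)
print(s,fitbox([(w,h)],[505,328,0,0],(80,56,40)),fitbox([(w,h)],[505,328,0,0],(80,56,40),True))
E
```

```text
time: 12.6
tool_pos: [505.7, 327.4, 228.6]
tcp_rot: [-0.69, -3.064, 0.002]
wrist_force: [-0.5, -0.9, -0.5]
finger_gap: 85.1
grasp_force: 0.0
[506.02738952 327.22395487 229.04328989] 1.1268819671952506
[ 227  133   56   79 3024] (array([504.556, 328.812,   2.689]), np.float64(0.983647631058882)) (array([5.04550e+02, 3.28815e+02, 2.68900e+00, 5.10000e-02]), np.float64(0.983651473097712))
```

```bash
python3 -m jog '[-0.0015,0.0015,-0.02,0,0,-0.009,1,0,0,-0.035,0,0,0,1,0,0,-0.035,0,0,0,1,0,0,-0.035,0,0,0,1,0,0,-0.03,0,0,0,1,0,0,-0.022,0,0,0,1,0,0,-0.015,0,0,0,1,0,0,-0.008,0,0,0,1,0,0,-0.004,0,0,0,1,0,0,0,0,0,0,1]' 60
python3 -m jog '[0,0,0,0,0,0,0.3,0,0,0,0,0,0,0.3,0,0,0,0,0,0,0.3,0,0,0,0,0,0,0.3,0,0,0,0,0,0,0.3,0,0,0,0,0,0,0.3]' 60
python3 -c "from h import *;print(toolyaw())"
```

```text
time: 13.65
tool_pos: [504.6, 329.3, 25.5]
tcp_rot: [0.705, 3.061, 0.0]
wrist_force: [0.7, 0.5, -0.7]
finger_gap: 85.7
grasp_force: 0.0
time: 14.25
tool_pos: [504.8, 329.9, 26.5]
tcp_rot: [0.703, 3.06, 0.001]
wrist_force: [-0.7, -1.4, 5.5]
finger_gap: 54.6
grasp_force: 65.9
1.119097077941969
```

```bash
python3 -m jog '[0,0,0.01,0,0,0,0.3,0,0,0.03,0,0,0,0.3,0,0,0.04,0,0,0,0.3,0.01,-0.031,0.03,0,0,0.05,0.3,0.011,-0.0345,0.03,0,0,0.058,0.3,0.011,-0.0345,0.02,0,0,0.058,0.3,0.011,-0.0345,0,0,0,0.058,0.3,0.011,-0.0345,0,0,0,0.058,0.3,0.011,-0.0345,0,0,0,0.058,0.3,0.011,-0.0345,0,0,0,0.058,0.3,0.011,-0.0345,0,0,0,0.058,0.3,0.0125,-0.035,0,0,0,0.058,0.3]'
python3 -m jog '[0,0,-0.02,0,0,-0.004,0.3,0,0,-0.015,0,0,0,0.3,0,0,-0.005,0,0,0,0.3,0,0,0,0,0,0,0.3]'
python3 - <<'E'
from h import *
w=shot('wrist');s=shot('scene'); tp=monitor.state()['tool_pos'];ty=toolyaw();print(tp,ty)
a=cv2.resize(s['img'][145:270,185:310,::-1],(500,500),interpolation=2)
b=cv2.resize(w['img'][100:384,120:400,::-1],(300,304)); c=np.zeros((500,800,3),np.uint8);c[:,:500]=a;c[:304,500:]=b
cv2.imwrite('pics/p2.png',c)
E
```

```text
time: 15.45
tool_pos: [603.0, 21.1, 185.1]
tcp_rot: [0.102, -3.138, -0.001]
wrist_force: [-0.8, 0.4, -4.0]
finger_gap: 54.9
grasp_force: 65.2
time: 15.85
tool_pos: [602.4, 22.5, 144.3]
tcp_rot: [0.092, -3.137, -0.001]
wrist_force: [-0.1, 0.1, -4.1]
finger_gap: 55.4
grasp_force: 65.2
[603.74907204  22.57161525 145.8470067 ] 1.6296263312301849
```

View pics/p2.png

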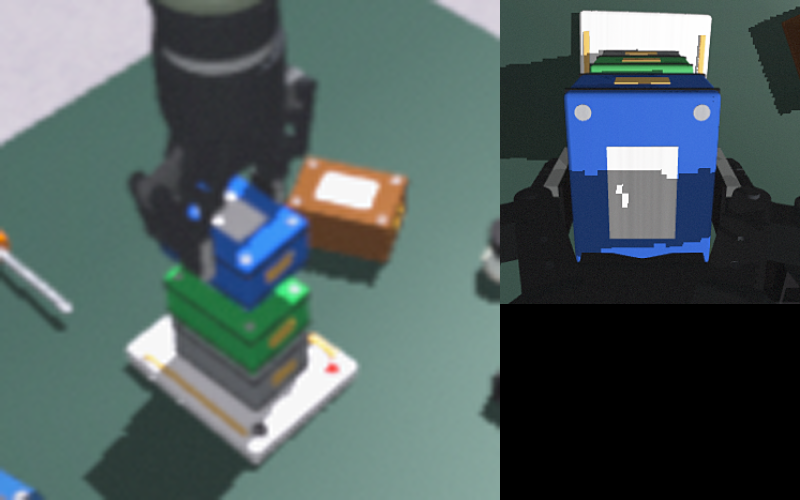

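Blue hovers aligned about 24 mm over green. Lowering.

```bash
python3 -m jog '[0.0005,-0.0005,-0.006,0,0,0,0.3,0,0,-0.005,0,0,0,0.3,0,0,-0.005,0,0,0,0.3,0,0,-0.003,0,0,0,0.3,0,0,-0.0015,0,0,0,0.3,0,0,-0.001,0,0,0,0.3,0,0,-0.001,0,0,0,0.3,0,0,0,0,0,0,0.3]'
python3 -m jog '[0,0,-0.001,0,0,0,0.3,0,0,0,0,0,0,0.3]'
```

```text
time: 16.75
tool_pos: [604.1, 21.7, 122.8]
tcp_rot: [-0.091, 3.14, -0.0]
wrist_force: [-0.1, -0.8, -3.6]
finger_gap: 55.4
grasp_force: 65.3
time: 16.95
tool_pos: [604.1, 21.7, 121.8]
tcp_rot: [-0.091, 3.14, -0.0]
wrist_force: [-0.6, -1.2, -4.3]
finger_gap: 55.1
grasp_force: 65.3
```

```bash
python3 -m jog '[0,0,-0.0007,0,0,0,0.3,0,0,0,0,0,0,0.3]'
python3 -m jog '[0,0,-0.0007,0,0,0,0.3,0,0,0,0,0,0,0.3]'
```

```text
time: 17.15
tool_pos: [604.2, 21.7, 121.5]
tcp_rot: [-0.091, 3.14, -0.0]
wrist_force: [-1.4, 0.2, -0.2]
finger_gap: 55.0
grasp_force: 65.7
time: 17.35
tool_pos: [604.2, 21.7, 121.5]
tcp_rot: [-0.092, 3.139, -0.0]
wrist_force: [-2.7, -0.6, 5.3]
finger_gap: 54.7
grasp_force: 66.5
```

```bash
python3 -m jog '[0,0,0,0,0,0,0.75,0,0,0,0,0,0,0.85,0,0,0,0,0,0,1,0,0,0,0,0,0,1,0,0,0.015,0,0,0,1,0,0,0.03,0,0,0,1,0,0,0.035,0,0,0,1,0,0,0.035,0,0,0,1,0,0,0.035,0,0,0,1,0,0,0,0,0,0,1,0,0,0,0,0,0,1]'
python3 - <<'E'
from h import *
w=shot('wrist'); print(monitor.state()['tool_pos'],toolyaw())
print('blue',toprect(w,proj(w,[604,22,135]),(102,110,40),(130,255,255),70,135))
print('stand',toprect(w,proj(w,[601,24,15]),(0,0,240),(180,8,255),110,15))
E
```

```text
time: 18.45
tool_pos: [604.6, 21.7, 271.1]
tcp_rot: [-0.091, 3.138, -0.0]
wrist_force: [-0.2, 0.8, -0.4]
finger_gap: 85.3
grasp_force: 0.0
[603.82397609  21.7096592  269.80275891] 1.6289893035298781
blue (601.7, 21.6, 82.5, 56.4, np.float64(0.059))
stand (600.6, 24.1, 128.5, 99.0, np.float64(0.027))
```

Stack is within 1–2 mm. Now to the console.

```bash
python3 -m jog '[-0.003,-0.025,0.02,0,0,0.015,1,-0.0045,-0.03,0.02,0,0,0.016,1,-0.0045,-0.03,0.01,0,0,0.016,1,-0.0045,-0.03,0.01,0,0,0.016,1,-0.0045,-0.03,0,0,0,0.016,1,-0.0045,-0.03,0,0,0,0.016,1,-0.0045,-0.03,0,0,0,0.016,1,-0.0045,-0.03,0,0,0,0.016,1,-0.0045,-0.03,0,0,0,0.016,1,-0.004,-0.02,0,0,0,0.016,1,0,0,0,0,0,0,1,0,0,0,0,0,0,1]'
python3 -m jog '[0,0,0,0,0,0,1]'
python3 - <<'E'
from h import *
w=shot('wrist'); s=shot('scene'); tp=monitor.state()['tool_pos'];print(tp,toolyaw())
np.savez('v1.npz',Tw=w['Tw'])
save(w,'w4.png',1.5)
for n,z in(('console',0),('lever_knob',152),('lever_pivot',55),('catch_bar',107),('catch_pivot',75)):
  for k,p in(('w',w),('s',s)):
    print(n,k,[(round(d['p'],2),(np.array(d['location'])*[512,384]).round(1).tolist(),plane(p,np.array(d['location'])*[512,384],z).round(1).tolist()) for d in eyes.mark_of(p,n)[:2]])
E
```

```text
time: 19.7
tool_pos: [560.5, -263.1, 328.6]
tcp_rot: [0.339, -3.121, -0.004]
wrist_force: [0.8, -0.4, 0.5]
finger_gap: 85.7
grasp_force: 0.0
time: 19.8
tool_pos: [561.0, -262.2, 329.5]
tcp_rot: [0.342, -3.122, -0.002]
wrist_force: [-0.4, 1.1, -0.2]
finger_gap: 85.4
grasp_force: 0.0
[ 561.24616883 -262.14040998  330.07370626] 1.7893529976165066
console w [(0.57, [245.9, 148.9], [552.4, -274.4, 0.0])]
console s [(0.86, [142.7, 295.1], [548.6, -277.0, 0.0])]
lever_knob w [(0.75, [215.2, 226.4], [618.5, -290.0, 152.0])]
lever_knob s [(0.85, [138.4, 280.9], [614.3, -284.0, 152.0]), (0.16, [310.8, 209.8], [744.4, 115.3, 152.0])]
lever_pivot w [(0.73, [222.3, 162.2], [568.7, -301.2, 55.0])]
lever_pivot s [(0.69, [134.9, 296.5], [575.0, -297.9, 55.0])]
catch_bar w [(0.56, [207.8, 151.5], [550.4, -316.4, 107.0])]
catch_bar s [(0.76, [115.1, 280.8], [545.0, -313.7, 107.0])]
catch_pivot w [(0.95, [266.9, 146.9], [534.7, -250.5, 75.0])]
catch_pivot s [(0.6, [143.9, 267.5], [537.2, -245.2, 75.0]), (0.47, [245.3, 218.4], [599.1, 27.6, 75.0])]
```

View pics/w4.png

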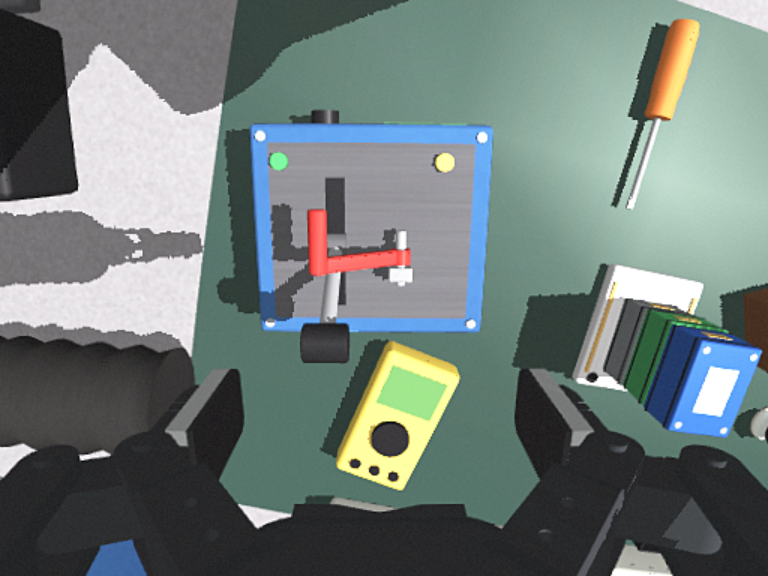

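The wrist view shows the red bar from (317,210) to (318,275) with the arm to the hinge at (400,262), and the knob at (326,343). The stack stands straight at right. I'll move above the bar for a second, closer view.

```bash
python3 - <<'E'
from h import *
w=shot('wrist')
q=np.array([plane(w,np.array(a)/1.5,60)[:2] for a in[(260,136),(482,138),(471,324),(270,324)]]);print(q.round(1).tolist(),q.mean(0))
for i,j,o in((1,0,-np.pi/2),(2,3,-np.pi/2),(0,3,0),(1,2,0)): pass
d=q[1]-q[0];print(np.arctan2(-d[0],d[1]));d=q[2]-q[3];print(np.arctan2(-d[0],d[1]))
for i,j in((0,3),(1,2)): d=q[j]-q[i];print(np.arctan2(d[1],d[0]))
E
python3 -m jog '[-0.004,-0.018,-0.03,0,0,0,1,-0.004,-0.018,-0.04,0,0,0,1,-0.004,-0.018,-0.04,0,0,0,1,0,0,-0.02,0,0,0,1,0,0,0,0,0,0,1,0,0,0,0,0,0,1,0,0,0,0,0,0,1]'
python3 - <<'E'
from h import *
w=shot('wrist'); s=shot('scene'); t=shot('top'); print(monitor.state()['tool_pos'],toolyaw())
save(w,'w5.png',1.5)
for n,z in(('lever_knob',152),('catch_bar',107),('catch_pivot',75)):
  for k,p in(('w',w),('s',s),('t',t)):
    print(n,k,[(round(d['p'],2),(np.array(d['location'])*[512,384]).round(1).tolist(),plane(p,np.array(d['location'])*[512,384],z).round(1).tolist()) for d in eyes.mark_of(p,n)[:2]])
old=dict(w); old['Tw']=np.load('v1.npz')['Tw']
for n,px in(('catch_bar',(207.8,151.5)),('catch_pivot',(266.9,146.9)),('lever_knob',(215.2,226.4))):
  m=eyes.mark_of(w,n)
  if m: print(n,tri([ray(old,px),ray(w,np.array(m[0]['location'])*[512,384])]))
E
```

```text
[[494.3, -378.0], [457.0, -201.0], [613.8, -167.2], [653.1, -344.6]] [ 554.57342313 -272.71108514]
0.20772012966996023
0.2177027768969524
0.20741089929079415
0.21247289404695643
time: 21.15
tool_pos: [550.2, -317.7, 202.4]
tcp_rot: [-0.341, 3.121, -0.003]
wrist_force: [-0.6, -0.1, -0.2]
finger_gap: 85.4
grasp_force: 0.0
[ 550.0471003  -317.55189749  202.1689083 ] 1.7885699571494322
lever_knob w []
lever_knob s [(0.74, [139.3, 280.5], [614.9, -282.2, 152.0]), (0.16, [217.2, 333.5], [815.3, -240.6, 152.0])]
lever_knob t [(0.59, [372.8, 170.5], [623.5, -288.7, 152.0])]
catch_bar w [(0.57, [259.6, 205.4], [550.4, -313.2, 107.0])]
catch_bar s [(0.78, [114.4, 277.2], [535.6, -310.2, 107.0])]
catch_bar t [(0.74, [374.4, 173.3], [620.5, -306.9, 107.0]), (0.7, [375.0, 193.1], [557.4, -305.5, 107.0])]
catch_pivot w [(0.71, [335.1, 192.4], [535.2, -250.4, 75.0])]
catch_pivot s [(0.68, [142.6, 267.8], [535.7, -247.8, 75.0])]
catch_pivot t [(0.87, [355.5, 201.3], [535.0, -250.7, 75.0])]
catch_bar (array([ 547.96118131, -314.71659351,  117.35999817]), [np.float64(0.9589310010010972), np.float64(0.9589310010011312)])
catch_pivot (array([ 534.78521732, -250.67845691,   75.95935602]), [np.float64(0.20764742807246472), np.float64(0.20764742807265113)])
```

View pics/w5.png

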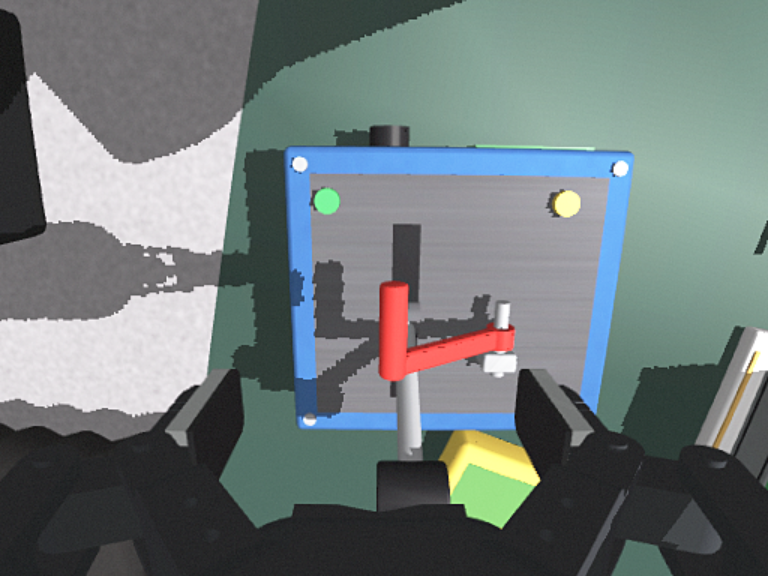

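The close view shows the bar from (394,285) to (393,378) between the fingers, and the triangulation gives z≈116. That puts the catch angle at about 0.13. Descending and gripping the bar.

```bash
python3 -m jog '[-0.001,0.002,-0.02,0,0,-0.005,1,-0.001,0.002,-0.03,0,0,0,1,0,0,-0.02,0,0,0,1,0,0,-0.012,0,0,0,1,0,0,-0.006,0,0,0,1,0,0,0,0,0,0,1,0,0,0,0,0,0,1]' 40
python3 -m jog '[0,0,0,0,0,0,0.3,0,0,0,0,0,0,0.1,0,0,0,0,0,0,0,0,0,0,0,0,0,0,0,0,0,0,0,0,0,0,0,0,0,0,0,0,0,0,0,0,0,0,0,0,0,0,0,0]' 40
```

```text
time: 22.6
tool_pos: [547.7, -313.8, 113.4]
tcp_rot: [-0.333, 3.123, -0.002]
wrist_force: [-0.1, -0.5, 0.3]
finger_gap: 85.5
grasp_force: 0.0invalid input
```

```bash
python3 -m jog '[0,0,0,0,0,0,0.3, 0,0,0,0,0,0,0.1, 0,0,0,0,0,0,0, 0,0,0,0,0,0,0, 0,0,0,0,0,0,0, 0,0,0,0,0,0,0, 0,0,0,0,0,0,0]' 40
```

```text
time: 23.3
tool_pos: [546.9, -312.3, 111.9]
tcp_rot: [0.333, -3.124, -0.003]
wrist_force: [0.9, 3.3, -2.0]
finger_gap: 12.6
grasp_force: 38.9
```

```bash
python3 -c "
import numpy as np
ph=np.linspace(-1.0,.90,18); L=75*np.sin(ph);H=75*np.cos(ph)
print(np.c_[-.208*np.diff(L),.978*np.diff(L),np.diff(H)].round(1).tolist())"
```

```text
[[-1.0, 4.8, 6.8], [-1.2, 5.5, 6.2], [-1.3, 6.2, 5.5], [-1.4, 6.7, 4.8], [-1.5, 7.2, 4.0], [-1.6, 7.6, 3.1], [-1.7, 7.9, 2.3], [-1.7, 8.1, 1.3], [-1.7, 8.2, 0.4], [-1.7, 8.2, -0.5], [-1.7, 8.1, -1.4], [-1.7, 7.9, -2.4], [-1.6, 7.6, -3.2], [-1.5, 7.2, -4.1], [-1.4, 6.7, -4.9], [-1.3, 6.1, -5.6], [-1.2, 5.4, -6.3]]
```

```bash
python3 -m jog '[-0.001,0.0048,0.0068,0,0,0,0, -0.0012,0.0055,0.0062,0,0,0,0, -0.0013,0.0062,0.0055,0,0,0,0, -0.0014,0.0067,0.0048,0,0,0,0, -0.0015,0.0072,0.004,0,0,0,0, -0.0016,0.0076,0.0031,0,0,0,0, -0.0017,0.0079,0.0023,0,0,0,0, -0.0017,0.0081,0.0013,0,0,0,0, -0.0017,0.0082,0.0004,0,0,0,0]'
python3 -m jog '[-0.0017,0.0082,-0.0005,0,0,0,0, -0.0017,0.0081,-0.0014,0,0,0,0, -0.0017,0.0079,-0.0024,0,0,0,0, -0.0016,0.0076,-0.0032,0,0,0,0, -0.0015,0.0072,-0.0041,0,0,0,0]'
python3 -m jog '[-0.0014,0.0067,-0.0049,0,0,0,0, -0.0013,0.0061,-0.0056,0,0,0,0, -0.0012,0.0054,-0.0063,0,0,0,0, 0,0,0,0,0,0,0]'
```

```text
time: 24.2
tool_pos: [534.8, -254.5, 151.1]
tcp_rot: [-0.33, 3.122, -0.015]
wrist_force: [-5.7, -8.3, 12.6]
finger_gap: 12.4
grasp_force: 41.1
time: 24.7
tool_pos: [525.8, -212.2, 136.8]
tcp_rot: [-0.332, 3.123, -0.004]
wrist_force: [0.0, -2.9, -1.2]
finger_gap: 12.5
grasp_force: 44.4
time: 25.1
tool_pos: [521.8, -193.4, 118.2]
tcp_rot: [0.333, -3.124, 0.0]
wrist_force: [-1.5, -2.2, 2.5]
finger_gap: 12.7
grasp_force: 47.0
```

```bash
python3 -m jog '[-0.0005,0.0023,-0.0029,0,0,0,0, 0,0,0,0,0,0,0]'
python3 -m jog '[-0.0005,0.0023,-0.0029,0,0,0,0, 0,0,0,0,0,0,0]'
```

```text
time: 25.3
tool_pos: [521.8, -193.0, 117.5]
tcp_rot: [-0.332, 3.123, -0.007]
wrist_force: [-6.7, -3.7, 19.2]
finger_gap: 12.2
grasp_force: 48.4
time: 25.5
tool_pos: [521.9, -192.6, 116.9]
tcp_rot: [-0.33, 3.122, -0.014]
wrist_force: [-11.8, -4.6, 32.7]
finger_gap: 12.5
grasp_force: 49.8
```

```bash
python3 -m jog '[0.0005,-0.003,0.004,0,0,0,0, 0,0,0,0,0,0,0.5, 0,0,0,0,0,0,1, 0,0,0,0,0,0,1, 0,0,0,0,0,0,1, 0,0,0.03,0,0,0,1, 0,0,0.04,0,0,0,1, 0,0,0.04,0,0,0,1]'
python3 -m jog '[0.015,-0.02,0.02,0,0,0,1, 0.018,-0.025,0.02,0,0,0,1, 0.018,-0.025,0.02,0,0,0,1, 0.017,-0.027,0,0,0,0,1, 0,0,0,0,0,0,1, 0,0,0,0,0,0,1, 0,0,0,0,0,0,1]'
python3 - <<'E'
from h import *
w=shot('wrist'); t=shot('top'); s=shot('scene'); print(monitor.state()['tool_pos'],toolyaw()); save(w,'w6.png',1.5)
old=dict(w); old['Tw']=np.load('v1.npz')['Tw']
for n,z in(('lever_knob',152),('catch_bar',123),('lever_pivot',55)):
  for k,p in(('w',w),('s',s),('t',t)):
    print(n,k,[(round(d['p'],2),(np.array(d['location'])*[512,384]).round(1).tolist(),plane(p,np.array(d['location'])*[512,384],z).round(1).tolist()) for d in eyes.mark_of(p,n)[:1]])
m=eyes.mark_of(w,'lever_knob')
if m: print(tri([ray(old,(215.2,226.4)),ray(w,np.array(m[0]['location'])*[512,384])]))
E
```

```text
time: 26.3
tool_pos: [520.8, -191.6, 226.8]
tcp_rot: [0.333, -3.122, -0.003]
wrist_force: [0.6, -1.3, 0.2]
finger_gap: 85.6
grasp_force: 0.0
time: 27.0
tool_pos: [588.7, -288.2, 285.7]
tcp_rot: [0.333, -3.122, -0.003]
wrist_force: [-0.8, 0.1, 1.0]
finger_gap: 85.3
grasp_force: 0.0
[ 589.00180026 -288.21622995  286.59916199] 1.7839085590443338
lever_knob w [(0.61, [243.9, 225.7], [621.7, -289.4, 152.0])]
lever_knob s [(0.6, [139.2, 279.6], [612.8, -281.2, 152.0])]
lever_knob t []
catch_bar w [(0.6, [363.5, 135.0], [522.3, -198.1, 123.0])]
catch_bar s [(0.86, [151.5, 237.4], [512.8, -195.5, 123.0])]
catch_bar t [(0.66, [339.0, 205.1], [521.5, -186.5, 123.0])]
lever_pivot w [(0.67, [365.4, 136.4], [523.7, -170.5, 55.0])]
lever_pivot s [(0.78, [131.0, 296.1], [567.8, -303.6, 55.0])]
lever_pivot t [(0.87, [366.4, 190.0], [572.4, -293.6, 55.0])]
(array([ 620.70919202, -289.70257585,  150.46229726]), [np.float64(1.545628077057444), np.float64(1.545628077057476)])
```

View pics/w6.png

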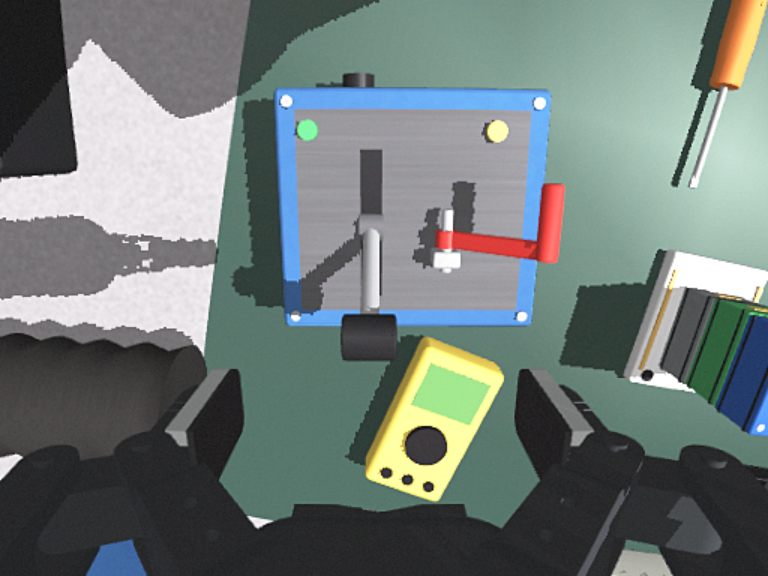

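The catch is fully over (bar at (552,222)) and the lever's stem is clear, with the knob at (369,337). Going to the knob.

```bash
python3 -m jog '[0.016,-0.001,-0.02,0,0,0,1, 0.016,-0.0005,-0.035,0,0,0,1, 0,0,-0.035,0,0,0,1, 0,0,-0.025,0,0,0,1, 0,0,-0.015,0,0,0,1, 0,0,-0.007,0,0,0,1, 0,0,0,0,0,0,1, 0,0,0,0,0,0,1]' 80
python3 -m jog '[0,0,0,0,0,0,0.3, 0,0,0,0,0,0,0.1, 0,0,0,0,0,0,0, 0,0,0,0,0,0,0, 0,0,0,0,0,0,0, 0,0,0,0,0,0,0]' 80
python3 -c "
import numpy as np
ph=np.linspace(.5,-.52,13); L=110*np.sin(ph);H=110*np.cos(ph)
print(np.c_[.978*np.diff(L),.209*np.diff(L),np.diff(H)].round(1).tolist())"
```

```text
time: 28.45
tool_pos: [621.9, -291.2, 150.6]
tcp_rot: [-0.332, 3.123, -0.001]
wrist_force: [0.8, 0.6, 0.4]
finger_gap: 85.1
grasp_force: 0.0
time: 29.05
tool_pos: [621.2, -287.2, 150.7]
tcp_rot: [-0.335, 3.123, 0.01]
wrist_force: [-3.8, 10.0, 8.7]
finger_gap: 31.1
grasp_force: 79.4
[[-8.2, -1.8, 4.1], [-8.5, -1.8, 3.4], [-8.8, -1.9, 2.7], [-9.0, -1.9, 1.9], [-9.1, -1.9, 1.1], [-9.1, -2.0, 0.3], [-9.1, -2.0, -0.5], [-9.1, -1.9, -1.3], [-8.9, -1.9, -2.1], [-8.7, -1.9, -2.8], [-8.4, -1.8, -3.6], [-8.1, -1.7, -4.3]]
```

```bash
python3 -m jog '[-0.0006,0.003,0,0,0,0,0, -0.0082,-0.0018,0.0041,0,0,0,0, -0.0085,-0.0018,0.0034,0,0,0,0, -0.0088,-0.0019,0.0027,0,0,0,0, -0.009,-0.0019,0.0019,0,0,0,0, -0.0091,-0.0019,0.0011,0,0,0,0, -0.0091,-0.002,0.0003,0,0,0,0]'
python3 -m jog '[-0.0091,-0.002,-0.0005,0,0,0,0, -0.0091,-0.0019,-0.0013,0,0,0,0, -0.0089,-0.0019,-0.0021,0,0,0,0, -0.0087,-0.0019,-0.0028,0,0,0,0, -0.0084,-0.0018,-0.0036,0,0,0,0, -0.0081,-0.0017,-0.0043,0,0,0,0, 0,0,0,0,0,0,0, 0,0,0,0,0,0,0]'
```

```text
time: 29.75
tool_pos: [571.9, -297.6, 164.2]
tcp_rot: [-0.334, 3.114, 0.004]
wrist_force: [11.3, 6.9, -1.5]
finger_gap: 30.7
grasp_force: 79.1
time: 30.55
tool_pos: [518.9, -309.0, 151.6]
tcp_rot: [-0.334, 3.115, 0.002]
wrist_force: [3.1, 7.8, 13.5]
finger_gap: 30.7
grasp_force: 82.7
```

```bash
python3 -m jog '[-0.0026,-0.0006,-0.0014,0,0,0,0, 0,0,0,0,0,0,0]' 100
python3 -m jog '[-0.0026,-0.0006,-0.0014,0,0,0,0, 0,0,0,0,0,0,0]' 100
```

```text
time: 30.75
tool_pos: [517.5, -309.4, 151.0]
tcp_rot: [-0.335, 3.112, 0.002]
wrist_force: [5.0, 10.4, 16.8]
finger_gap: 30.5
grasp_force: 97.9
time: 30.95
tool_pos: [514.9, -310.0, 149.6]
tcp_rot: [-0.336, 3.112, 0.002]
wrist_force: [4.5, 10.8, 16.4]
finger_gap: 30.8
grasp_force: 99.2
```

```bash
python3 -m jog '[-0.0026,-0.0006,-0.0014,0,0,0,0, 0,0,0,0,0,0,0]' 100
python3 -m jog '[-0.0026,-0.0006,-0.0014,0,0,0,0, 0,0,0,0,0,0,0]' 100
python3 - <<'E'
from h import *
s=shot('scene'); w=shot('wrist')
a=cv2.resize(s['img'][210:350,70:230,::-1],(640,560),interpolation=2); cv2.imwrite('pics/p3.png',a)
for k,p in(('s',s),('w',w)): print([(d['p'],plane(p,np.array(d['location'])*[512,384],152).round(1)) for d in eyes.mark_of(p,'lever_knob')[:1]])
E
```

```text
time: 31.15
tool_pos: [511.7, -310.5, 147.6]
tcp_rot: [-0.334, 3.113, 0.002]
wrist_force: [3.5, 8.4, 14.1]
finger_gap: 30.5
grasp_force: 99.2
time: 31.35
tool_pos: [508.9, -311.1, 145.9]
tcp_rot: [-0.334, 3.114, 0.003]
wrist_force: [4.7, 8.7, 13.1]
finger_gap: 30.6
grasp_force: 99.1
[(0.95, array([ 516.2, -306.9,  152. ]))]
[(0.96, array([ 521.4, -309.2,  152. ]))]
```

View pics/p3.png

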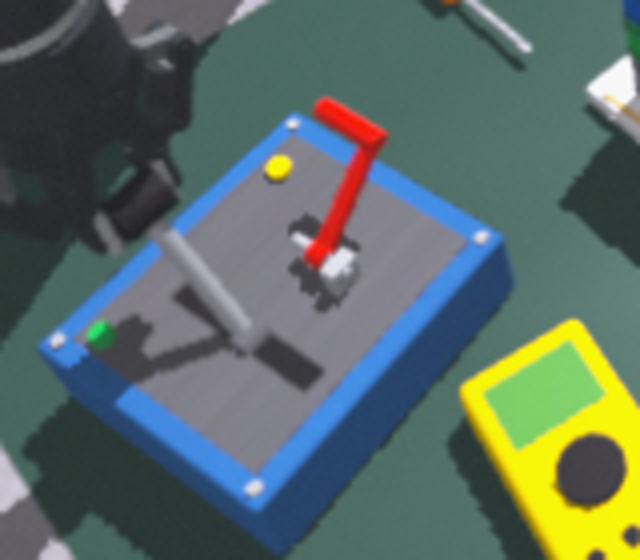

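```bash
python3 - <<'E'
from h import *
st=monitor.state();print(st)
w=shot('wrist');p=eyes.recognise(w,'lever_knob');print(p,[(eyes.mark_of(w,'lever_knob'))]); print(proj(w,[518,-311.5,152]),proj(w,st['tool_pos']))
a=cv2.resize(w['img'][150:384,130:390,::-1],(650,585),interpolation=2); cv2.imwrite('pics/p4.png',a)
E
```

```text
{'time': 31.55, 'joint_pos': array([-0.67639473,  0.4894115 , -0.21874707,  0.85700387,  0.00833008,
       -0.89003009]), 'joint_vel': array([-3.55999136e-05,  1.67880211e-03,  9.12411422e-04,  2.51052449e-03,
       -9.59649929e-04, -1.02083438e-06]), 'effort': array([ -5.48901826, -42.77583361,  20.48673034,  -0.67207519,
        -3.24758358,  -0.21852662]), 'tool_pos': array([ 509.00171045, -311.14335308,  145.915442  ]), 'tcp_rot': array([-3.33923954e-01,  3.11386798e+00,  3.01912843e-03]), 'wrist_force': array([ 4.50710416,  8.61869476, 13.66396292]), 'ft_torque': array([ 2.05585258, -1.35247339, -0.15076839]), 'grasp_force': 99.0590500831604, 'finger_gap': 30.402455353835595}
[{'rect': [0.4139, 0.6997, 0.1619, 0.1734], 'p': 0.9}] [[{'location': [0.4924, 0.7779], 'p': 0.91}]]
[249.0163999  292.55322301] [254.087378   268.15150861]
```

The lever is clearly over towards the front in the scene crop, and the catch is clear. But the TCP travelled ~10 mm beyond the stop chord and the knob now sits ~11 mm off pad centre, so the side grip has slipped. I'll ease the lever back and regrip with the fingers closing front to back, so a finger pulls it positively.

```bash
python3 -m jog '[0.0081,0.0017,0.0043,0,0,0,0, 0.0084,0.0018,0.0036,0,0,0,0, 0.0087,0.0019,0.0028,0,0,0,0, 0.0089,0.0019,0.0021,0,0,0,0, 0.0091,0.0019,0.0013,0,0,0,0, 0.0091,0.002,0.0005,0,0,0,0, 0.0091,0.002,-0.0003,0,0,0,0, 0.0091,0.0019,-0.0011,0,0,0,0, 0.009,0.0019,-0.0019,0,0,0,0, 0.0088,0.0019,-0.0027,0,0,0,0, 0.0085,0.0018,-0.0034,0,0,0,0, 0.006,0.0013,-0.003,0,0,0,0]' 80
python3 -m jog '[0,0,0,0,0,0,0.5, 0,0,0,0,0,0,1, 0,0,0,0,0,0,1, 0,0,0,0,0,0,1, 0,0,0.03,0,0,0,1, 0,0,0.04,0,0,0,1, -0.015,0,0.04,0,0,-0.14,1, -0.015,0,0.02,0,0,-0.14,1, 0,0,0,0,0,-0.14,1, 0,0,0,0,0,-0.14,1]'
python3 - <<'E'
from h import *
w=shot('wrist'); print(monitor.state()['tool_pos'],toolyaw(),monitor.state()['joint_pos'])
print([(d['p'],plane(w,np.array(d['location'])*[512,384],152).round(1)) for d in eyes.mark_of(w,'lever_knob')[:1]])
E
```

```text
time: 32.9
tool_pos: [611.4, -289.3, 149.1]
tcp_rot: [-0.335, 3.116, -0.0]
wrist_force: [2.4, 9.2, 19.0]
finger_gap: 30.7
grasp_force: 98.7
time: 33.9
tool_pos: [577.9, -291.5, 276.4]
tcp_rot: [0.554, 3.091, -0.002]
wrist_force: [0.5, 0.5, 0.2]
finger_gap: 85.9
grasp_force: 0.0
[ 577.77574206 -291.21324068  275.6319998 ] 1.2128486406072585 [-5.80781680e-01  4.97257404e-01  1.38827805e-01  1.21164879e+00
 -1.79897769e-04 -2.22834168e-01]
[(0.62, array([ 618.1, -287.5,  152. ]))]
```

```bash
python3 -m jog '[0.006,0.0005,0,0,0,-0.143,1, 0.006,0.0005,0,0,0,-0.143,1, 0.006,0.0005,0,0,0,-0.143,1, 0.006,0.0005,0,0,0,-0.143,1, 0.006,0.0005,0,0,0,-0.143,1, 0.006,0.0005,0,0,0,-0.143,1, 0.006,0,0,0,0,-0.143,1, 0,0,-0.02,0,0,0,1, 0,0,-0.03,0,0,0,1, 0,0,-0.03,0,0,0,1, 0,0,0,0,0,0,1, 0,0,0,0,0,0,1]'
python3 - <<'E'
from h import *
st=monitor.state(); print(st['tool_pos'],toolyaw(),st['joint_pos'])
w=shot('wrist'); print([(d['p'],plane(w,np.array(d['location'])*[512,384],152).round(1)) for d in eyes.mark_of(w,'lever_knob')[:2]])
E
```

```text
time: 35.2
tool_pos: [619.8, -287.6, 194.8]
tcp_rot: [-1.959, -2.454, 0.0]
wrist_force: [0.8, -0.6, 0.6]
finger_gap: 85.5
grasp_force: 0.0
[ 619.76901096 -287.63174785  194.80187807] 0.2234429537372529 [-5.42426568e-01  6.12014801e-01  1.26439364e-01  1.08699038e+00
 -3.53887938e-05  8.04927617e-01]
[(0.79, array([ 619.4, -289.6,  152. ]))]
```

Aligned above the knob; lower 36 mm and close.

```bash
python3 -m jog '[0,-0.001,-0.015,0,0,-0.01,1, 0,0,-0.012,0,0,0,1, 0,0,-0.006,0,0,0,1, 0,0,-0.003,0,0,0,1, 0,0,0,0,0,0,1, 0,0,0,0,0,0,1]' 80
python3 -m jog '[0,0,0,0,0,0,0.3, 0,0,0,0,0,0,0.1, 0,0,0,0,0,0,0, 0,0,0,0,0,0,0, 0,0,0,0,0,0,0, 0,0,0,0,0,0,0]' 80
```

```text
time: 35.9
tool_pos: [620.4, -288.8, 159.6]
tcp_rot: [1.973, 2.444, 0.0]
wrist_force: [-0.8, -0.3, 0.5]
finger_gap: 85.3
grasp_force: 0.0
time: 36.5
tool_pos: [620.5, -288.7, 159.6]
tcp_rot: [1.973, 2.443, 0.001]
wrist_force: [0.4, 0.4, 3.4]
finger_gap: 25.5
grasp_force: 78.5
```

```bash
python3 -m jog '[0,0,0,0,0,0,0.6, 0,0,0,0,0,0,0.6, 0,0,-0.0035,0,0,0,0.6, 0,0,0,0,0,0,0.6, 0,0,0,0,0,0,0.1, 0,0,0,0,0,0,0, 0,0,0,0,0,0,0, 0,0,0,0,0,0,0, 0,0,0,0,0,0,0]' 80
```

```text
time: 37.4
tool_pos: [620.5, -288.6, 155.8]
tcp_rot: [1.974, 2.444, 0.001]
wrist_force: [1.6, 1.2, 1.0]
finger_gap: 25.2
grasp_force: 78.5
```

```bash
python3 -m jog '[-0.0082,-0.0018,0.0041,0,0,0,0, -0.0085,-0.0018,0.0034,0,0,0,0, -0.0088,-0.0019,0.0027,0,0,0,0, -0.009,-0.0019,0.0019,0,0,0,0, -0.0091,-0.0019,0.0011,0,0,0,0, -0.0091,-0.002,0.0003,0,0,0,0, 0,0,0,0,0,0,0]'
python3 -m jog '[-0.0091,-0.002,-0.0005,0,0,0,0, -0.0091,-0.0019,-0.0013,0,0,0,0, -0.0089,-0.0019,-0.0021,0,0,0,0, -0.0087,-0.0019,-0.0028,0,0,0,0, -0.0084,-0.0018,-0.0036,0,0,0,0, 0,0,0,0,0,0,0]'
python3 -m jog '[-0.004,-0.0009,-0.002,0,0,0,0, -0.003,-0.0006,-0.0015,0,0,0,0, 0,0,0,0,0,0,0]'
```

```text
time: 38.1
tool_pos: [574.8, -298.5, 174.5]
tcp_rot: [1.962, 2.436, 0.023]
wrist_force: [12.7, 10.0, 13.7]
finger_gap: 25.4
grasp_force: 78.7
time: 38.7
tool_pos: [525.0, -308.9, 160.1]
tcp_rot: [1.971, 2.441, 0.007]
wrist_force: [5.6, 13.1, 7.0]
finger_gap: 25.2
grasp_force: 94.1
time: 39.0
tool_pos: [518.8, -310.3, 156.3]
tcp_rot: [1.971, 2.441, 0.008]
wrist_force: [8.0, -5.4, 0.1]
finger_gap: 25.2
grasp_force: 96.0
```

```bash
python3 -m jog '[-0.002,-0.0004,-0.001,0,0,0,0, 0,0,0,0,0,0,0]'
python3 -m jog '[-0.002,-0.0004,-0.001,0,0,0,0, 0,0,0,0,0,0,0]'
python3 -c "
from h import *
st=monitor.state();print(st['tool_pos'],st['wrist_force'],st['joint_pos'])
w=shot('wrist');print([(d['p'],plane(w,np.array(d['location'])*[512,384],152).round(1)) for d in eyes.mark_of(w,'lever_knob')[:1]])"
```

```text
time: 39.2
tool_pos: [517.2, -310.6, 155.2]
tcp_rot: [1.97, 2.442, 0.009]
wrist_force: [8.2, 0.9, -1.0]
finger_gap: 25.6
grasp_force: 96.6
time: 39.4
tool_pos: [516.9, -310.7, 155.1]
tcp_rot: [1.968, 2.44, 0.014]
wrist_force: [11.3, 19.0, 3.7]
finger_gap: 25.1
grasp_force: 96.5
[ 516.93993709 -310.67267545  155.08097544] [11.25920142 19.0347949   3.73811278] [-0.66784273  0.49065212 -0.19051856  0.88257653  0.00910694  0.68936377]
[(0.94, array([ 516.4, -308.9,  152. ]))]
```

```bash
python3 -m jog '[-0.0015,-0.0003,-0.0008,0,0,0,0, 0,0,0,0,0,0,0, 0,0,0,0,0,0,0]'
python3 - <<'E'
from h import *
t=shot('top');s=shot('scene')
print([(d['p'],plane(s,np.array(d['location'])*[512,384],123).round(1)) for d in eyes.mark_of(s,'catch_bar')[:1]])
print('blue top',toprect(t,proj(t,[599,18,135]),(102,110,40),(130,255,255),22,135))
E
```

```text
time: 39.8
tool_pos: [516.7, -310.8, 155.0]
tcp_rot: [1.966, 2.439, 0.017]
wrist_force: [13.5, 0.0, 3.1]
finger_gap: 24.8
grasp_force: 97.3
[(0.68, array([ 525.4, -191.2,  123. ]))]
blue top (598.5, 17.5, 83.1, 59.7, np.float64(0.052))
```

The lever is against its stop (+0.2 mm for the last 1.5 mm commanded), the catch is still over and the stack is standing (top camera gives the same 5 mm offset as before). Handing in.

```bash
python3 -c "from cell import finish_job;print(finish_job())"
```

```text
the job is handed in; nothing more can be done
None
```

Job handed in at about 40 s: blue is on green on grey, aligned to about 1–2 mm, the catch is fully over, and the gripper holds the lever at its stop after one eased-back regrip when the first grip slipped; I viewed 12 pictures, two over the limit of 10.

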